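# Load the infeed tray and hold its spring gate half open

## Robot

A 7-joint arm with a two-finger parallel gripper is mounted at the origin on a cart in front of the work surface, level with it; the furniture and walls round the work are solid. World frame = base frame: x ahead of the robot, y to its left, z up, the work surface at z = 0. Lengths are in m, angles in rad, forces in N, time in s.
With the tool pointing down it reaches from about 0.4 to 0.925 m from the base axis. Payload 5.6 kg.
Tool frame: the origin (TCP) lies at the centre of the arm's flange, where the gripper is bolted on; the fingertips stand 173 mm ahead of it and the grasp point (between the pads) lies 155 mm ahead of it (bot.finger_overhang is the distance from the TCP to the fingertips, in m); z points along the fingers, y is the direction in which the jaws open and shut (so a half turn about z gives the same grasp; the last joint's range is limited). The gripper opens to 85 mm and grips with 20 to 120 N. Pads are 22 mm wide; open, the fingers measure 114 mm over their backs; the gripper's body (76 mm by 85 mm) begins 54 mm behind the grasp point. The pads swing forward as they close: fully open they stand 13 mm farther back than shut.
Start: joints at [1.254, 0.468, -0.012, 1.603, 0.006, 1.071, -0.056], TCP at [0.176, -0.626, 0.405] pointing down, gripper open.
Joint ranges: [-2.53, 2.53], [-0.31, 2.02], [-1.57, 1.55], [0.28, 2.44], [-1.29, 4.43], [0.15, 1.84], [-2.92, 2.92]. Speed limits (rad/s): [2.57, 2.57, 3.14, 3.14, 3.14, 3.14, 3.14].

## Interface

Orientations are given as a rotation vector (axis times angle).
In Python, from bench import bot gives the robot as it stands. The module is installed in compiled form; this text tells all that it offers.
- The arm moves only by the tool jog_arm, never from a script. Its argument "plan" is a list that holds one entry, the list of rows, each a list of 7 numbers: the shift along the tool's x, y, z in cm, then the turn, a rotation vector about the tool's x, y, z in degrees, then the finger opening in cm, from 0 to 8.54. In form: [[[x, y, z, ax, ay, az, grip], ...]]. A call has 1 to 20 rows; each row is the pose to reach, as a shift and turn from the pose commanded when the call began, along the tool's axes at that moment; what a row does not reach only later rows make up. A row lasts 1/12 s, in which the tool goes at most 41.7 mm and 7.16 degrees, less where a joint would pass 70% of its speed; a pose out of reach is approached as far as the arm can. A call with a gripper value outside its range is refused whole. The fingers move at their own pace and stop on an object; "squeeze" is the grip in N (left out, the last holds). Time passes only in rows, so rows that repeat a pose let the fingers close. It gives the time, the measured TCP pose, the force and the opening at its end, in the units of the state.
- bot.get_obs(): the state, without advancing time (a new reading comes with each control period).
- bot.get_image(name): name is "side" or "top" or "wrist"; returns a dict with "frame" (420x560x3 uint8, red, green, blue), "fx", "fy", "cx", "cy" (pixels), "pose" (4x4, takes a point from camera to world coordinates); the wrist camera has in their place "mount" (4x4, takes a point from camera to tool coordinates, whose origin is the TCP and whose axes are the flange's). Camera axes: x right, y up, looking along -z (the intrinsics and any distortion apply to the point x, -y, -z); pixel columns grow to the right and rows downward; lengths in m; the calibration is good to about 2 mm. A picture is of the moment at which its call begins: read the wrist's pose just before it. There is no depth.
- bot.job_done(): hands the job in, once; it reports no verdict.
The state is a dict: "time_s": time; "joint_pos": joint angles; "dq": joint speeds; "effort": joint torques, N m; "tcp_pos": TCP position; "tcp_rot": TCP orientation; "contact_force": force on the tool from outside, world axes, zero at the start; "ft_torque": the same for the moment, N m; "finger_gap": finger opening in m.
Only numpy, scipy, OpenCV 4.12 (cv2) and the standard library are available. Lean on these libraries where they do the work, as an engineer would, in place of code of your own. Each camera call takes 0.05 s, during which the arm holds its last target.

## Task

Lay the loose finger-jointed block flat in the empty lane of the press's infeed tray, its white glued end close up to the gate like its neighbour's, and let go of it while the gate is still shut. Then take the black knob and slide the spring-loaded gate to half its travel, its edge at the brass mark on the middle rail, so that the new block's lane is open while the neighbour's lane stays shut throughout. Finish while still holding the gate there for the press to draw the block - do not let go - and leave the neighbour block and the other things on the bed undisturbed.

Things in the scene. Friction and masses are not known exactly. Their poses are not given: they have to be found in the camera images.
- tray: Two-lane infeed tray fixed to the bed: plywood plate 155 x 176 mm with pale wooden rails; across its far end, a metal gate way 372 mm long that sticks out to the right (y = +94 to -278 mm). Origin on the bed under the plate's middle; x along the lanes towards the gate (away from the robot), y left, z up. Lane floors at z = 12, rails x = -82 to 69, rail tops z = 26, gate's near face x = 71.5 mm.
- empty_lane (a point): On the floor of the empty (left) lane, on its centre line: tray x = -5, y = +44, z = 12 mm. The lane is 51 mm wide (y = 18.5 to 69.5), open at the near end; the neighbour's lane mirrors it at y = -18.5 to -69.5. The rails on either side have a gap at floor level from x = -36 to +36 mm, to let fingers reach the sides of a block.
- loose_block: The loose block to be loaded: finger-jointed wood, 43 mm wide (x), 120 mm long (y), 26 mm thick (z), 0.09 to 0.18 kg, lying flat on the bed. Origin under it near its middle (the solid's middle lies at x = -1.5, y = +1, z = 13 mm). The end at -y is the white glued one, the end at +y is bare wood.
- loose_glued_end (a point): Centre of the white glued end face of the loose block, at half its thickness (same axes as the block).
- neighbour_block: The block of the same size and look that already lies in the tray's right-hand lane, white end (-y) towards the gate. Same axes as the loose block. It must stay where it is.
- gate_knob (a point): Middle of the grip of the black upright knob on the gate: round, 20 mm thick (23 mm at its head), free to grip from 60 to 104 mm above the bed; the point is 80 mm above the bed, at tray y = -88 mm when shut. It moves with the gate. Gate and brackets near it end 58 mm above the bed.
- gate_edge (a point): Top of the gate's free (left) edge, 50 mm above the bed: at tray y = +72 mm when shut, 0 at half travel, -72 mm fully open. It moves with the gate.
- halfway_mark (a point): Brass strip, 5 mm wide, along the middle of the tray's middle rail just before the gate, at tray y = 0, x = 39 to 68 mm (this point is at x = 53.5): where the gate's edge stands at half travel.
- gate_slide (a joint): Opening of the steel gate, m: 0 shut, 0.144 fully open; it slides to the right (tray -y). A spring always pushes it shut: about 3 N when shut, 10 N at half travel (0.072), 16 N fully open, plus 0.3 N friction; let go, it runs shut. The new block's lane is clear from 0.054 on; the neighbour's lane begins to open at 0.09.
- glue_bottle: Bystander: white glue bottle with red nozzle, 62 x 60 x 205 mm, upright; origin under its middle.
- glue_pot: Bystander: tin glue pot with lid, 105 x 87 x 79 mm; origin under its middle.
- wedge_0: Bystander: dark hardwood wedge lying flat, 30 x 100 x 20 mm; origin under its middle.
- parts_bin: Bystander: small blue bin of bolts, 84 x 106 x 42 mm; origin under its middle.

How it is judged:
By the outcome, as a careful person would: the job done as asked, in the order asked, and still so for the second after the job is handed in, while the arm keeps its last pose, push and grip.
It also fails if it takes over 48 s, if anything falls off the work surface, if the arm or the gripper's body presses on something with over 40 N, if the wrist force passes 120 N, or if a joint passes its speed limit or range.

## Working session

There is one attempt and no reset: what is moved stays moved. The work goes in short steps, Python scripts to look and compute and a tool call to move; the robot and the scene stay as the last step left them, time stands still between calls to the robot, and variables do not carry over. Pictures are saved under pics/ and viewed, and the job is handed in when it is done.

Besides the shell and the picture viewer there is one more tool, called after ">>>" as name([rows], argument=value, ...), one row to a line, values as JSON. jog_arm: Moves the arm, as the interface text tells. Its arguments: {"type":"object","properties":{"plan":{"type":"array"},"squeeze":{"type":"number"}},"required":["plan"]}

```bash
mkdir -p pics; python3 - <<'E'
from bench import bot
import cv2,json,numpy as np
o=bot.get_obs();print({k:np.round(v,3).tolist() for k,v in o.items()})
for n in("side","top","wrist"):
    im=bot.get_image(n);cv2.imwrite(f"pics/{n}0.png",im["frame"][:,:,::-1])
    print(n,{k:(np.round(v,4).tolist()) for k,v in im.items() if k!="frame"})
print(bot.finger_overhang)
E
```

```text
{'time_s': 0.0, 'joint_pos': [1.254, 0.468, -0.012, 1.604, 0.006, 1.071, -0.056], 'dq': [-0.0, 0.001, 0.001, -0.001, -0.0, -0.0, 0.0], 'effort': [-0.0, -53.238, 0.021, -25.131, 0.011, 0.008, -0.0], 'tcp_pos': [0.176, -0.626, 0.404], 'tcp_rot': [-3.11, -0.428, 0.001], 'contact_force': [0.957, -0.355, 0.139], 'ft_torque': [-0.079, 0.039, -0.028], 'finger_gap': 0.086}
side {'fx': 500.8044, 'fy': 500.8044, 'cx': 282.8531, 'cy': 199.6989, 'pose': [[-0.8791, 0.3196, -0.3536, -0.0426], [-0.4765, -0.6079, 0.6351, 1.1642], [-0.012, 0.7268, 0.6867, 1.208], [0.0, 0.0, 0.0, 1.0]]}
top {'fx': 407.6658, 'fy': 407.6658, 'cx': 281.8614, 'cy': 203.3709, 'pose': [[0.1412, 0.9698, -0.1991, 0.3002], [-0.99, 0.1395, -0.0228, 0.1003], [0.0057, 0.2003, 0.9797, 1.2565], [0.0, 0.0, 0.0, 1.0]]}
wrist {'fx': 304.8026, 'fy': 304.8026, 'cx': 276.9955, 'cy': 205.6982, 'mount': [[0.0002, 0.9562, 0.2928, 0.0738], [1.0, -0.0003, 0.0002, -0.0005], [0.0003, 0.2928, -0.9562, 0.0328], [0.0, 0.0, 0.0, 1.0]]}
0.1734
```

View pics/side0.png

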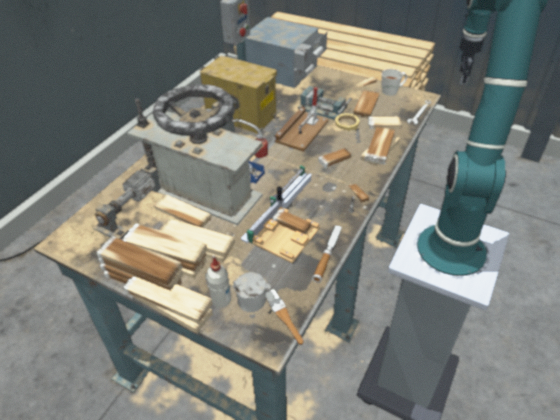

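View pics/top0.png

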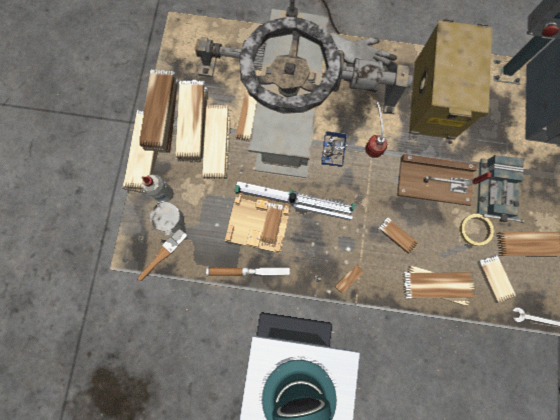

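View pics/wrist0.png

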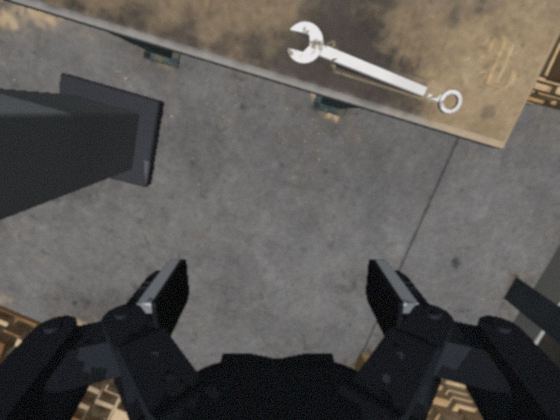

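The side and top views show the loose block near top (398,235), the tray near (258,222), the gate way from (237,187) to (354,210), and the wedge near (348,278). I'll enlarge these.

```bash
python3 - <<'E'
import cv2
t=cv2.imread("pics/top0.png");s=cv2.imread("pics/side0.png")
def crop(im,x0,y0,x1,y1,k,n): cv2.imwrite(n,cv2.resize(im[y0:y1,x0:x1],None,fx=k,fy=k,interpolation=cv2.INTER_CUBIC))
crop(t,220,170,380,270,5,"pics/t_tray.png")
crop(t,330,200,450,290,6,"pics/t_block.png")
crop(s,230,130,390,250,5,"pics/s_crop.png")
E
```

```text
(no output)
```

View pics/t_tray.png

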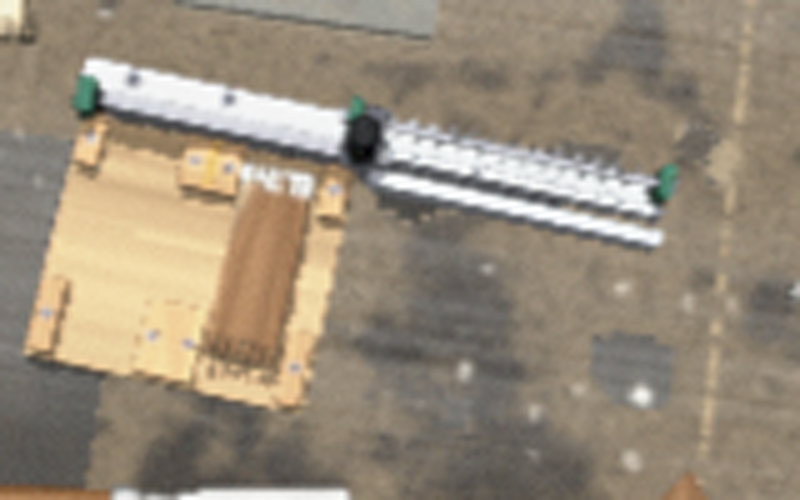

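View pics/t_block.png

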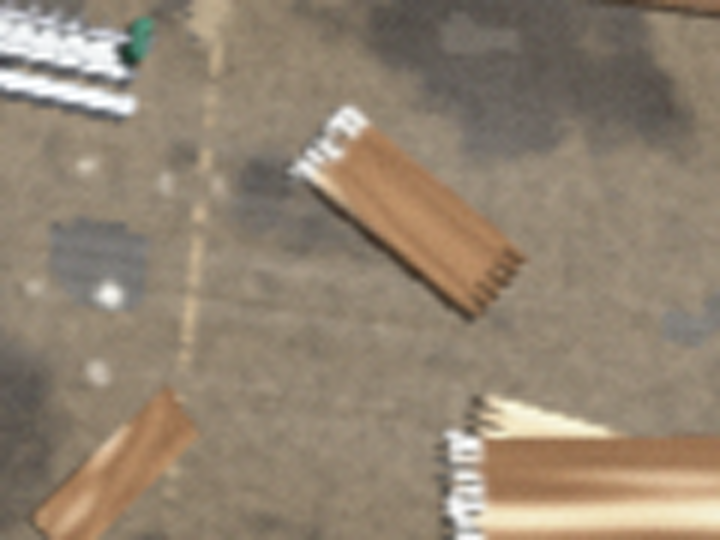

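View pics/s_crop.png

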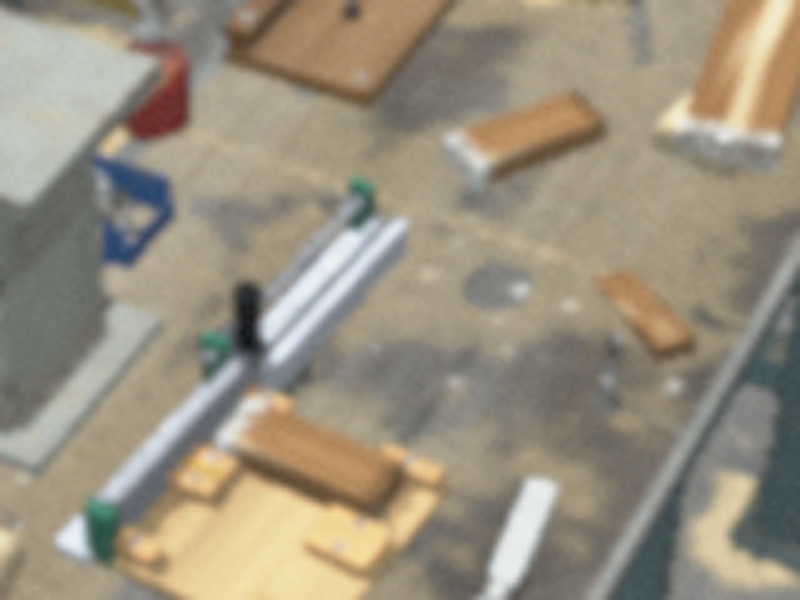

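```bash
cat > h.py <<'E'
import numpy as np
C={"side":(500.8044,282.8531,199.6989,np.array([[-0.8791,0.3196,-0.3536,-0.0426],[-0.4765,-0.6079,0.6351,1.1642],[-0.012,0.7268,0.6867,1.208]])),
"top":(407.6658,281.8614,203.3709,np.array([[0.1412,0.9698,-0.1991,0.3002],[-0.99,0.1395,-0.0228,0.1003],[0.0057,0.2003,0.9797,1.2565]]))}
def ray(cam,uv):
    f,cx,cy,P=C[cam];d=np.array([(uv[0]-cx)/f,-(uv[1]-cy)/f,-1]);return P[:,3],P[:,:3]@d
def onz(cam,uv,z):
    o,d=ray(cam,uv);return o+d*(z-o[2])/d[2]
def tri(rays):
    A=np.zeros((3,3));b=np.zeros(3)
    for o,d in rays:
        d=d/np.linalg.norm(d);M=np.eye(3)-np.outer(d,d);A+=M;b+=M@o
    p=np.linalg.solve(A,b);return p,[np.linalg.norm((np.eye(3)-np.outer(d,d)/(d@d))@(p-o)) for o,d in rays]
def proj(cam,p):
    f,cx,cy,P=C[cam];q=P[:,:3].T@(np.asarray(p)-P[:,3]);return np.array([cx-f*q[0]/q[2],cy+f*q[1]/q[2]])
E
python3 - <<'E'
from h import *
np.set_printoptions(precision=4,suppress=True)
T=lambda x,y:(220+x/5,170+y/5); B=lambda x,y:(330+x/6,200+y/6); S=lambda x,y:(230+x/5,130+y/5)
c=[onz("top",B(*p),.026) for p in[(295,172),(357,108),(522,258),(472,318)]]
print("block",*c, [np.linalg.norm(c[i]-c[(i+1)%4]) for i in range(4)])
for n,a,b in [("blk bare L",B(522,258),S(575,93)),("blk bare R",B(472,318),S(605,125)),("knobtop",T(364,122),S(246,288)),
 ("bracketR",T(666,180),S(362,183)),("plateNR",T(300,408),S(442,487)),("wayLend",T(660,240),S(408,222))]:
    print(n,*tri([ray("top",a),ray("side",b)]))
for n,p,z in [("plNL",(25,355),.012),("plNR",(300,408),.012),("wayNR",(660,240),.04)]: print(n,onz("top",T(*p),z))
E
```

```text
block [ 0.5146 -0.1756  0.026 ] [ 0.5519 -0.2039  0.026 ] [ 0.4873 -0.2932  0.026 ] [ 0.4536 -0.2706  0.026 ] [np.float64(0.0468349389761145), np.float64(0.11025595149750055), np.float64(0.04057610878097221), np.float64(0.11288805944730347)]
blk bare L [ 0.4892 -0.2928  0.0254] [np.float64(0.0019435813334724703), np.float64(0.0019435813334724773)]
blk bare R [ 0.4556 -0.2715  0.0215] [np.float64(0.0014628483013928942), np.float64(0.001462848301392802)]
knobtop [0.5641 0.0993 0.1055] [np.float64(0.000741340505563674), np.float64(0.0007413405055634789)]
bracketR [ 0.5679 -0.0842  0.0583] [np.float64(0.0017821277525147962), np.float64(0.0017821277525145814)]
plateNR [0.4068 0.1145 0.0062] [np.float64(0.0023665422704974228), np.float64(0.0023665422704975485)]
wayLend [ 0.5346 -0.0892  0.0314] [np.float64(9.951602940754273e-05), np.float64(9.951602940784541e-05)]
plNL [0.4122 0.2847 0.012 ]
plNR [0.404  0.1137 0.012 ]
wayNR [ 0.5329 -0.0879  0.04  ]
```

>>> jog_arm([
  [[3,-2,0,0,0,-3,8.5],[6,-4.2,0,0,0,-6,8.5],[9,-6.3,1,0,0,-9,8.5],[12,-8.4,1,0,0,-12,8.5],[15,-10.5,2,0,0,-15,8.5],[18,-12.6,2,0,0,-18,8.5],[21,-14.7,3,0,0,-21,8.5],[24,-16.8,3,0,0,-24,8.5],[27,-18.9,4,0,0,-27,8.5],[30,-21,4,0,0,-30,8.5],[33,-23,5,0,0,-33,8.5],[36,-25,5,0,0,-35,8.5],[39,-27,5,0,0,-38,8.5],[41,-28.5,5,0,0,-38,8.5],[41.8,-28.9,5,0,0,-38,8.5],[41.8,-28.9,5,0,0,-38,8.5]],
])

```text
time_s: 1.48
tcp_pos: [0.5014, -0.2324, 0.3545]
tcp_rot: [-2.799, -1.424, -0.001]
contact_force: [0.3, -0.8, -0.1]
finger_gap: 0.085
```

```bash
cat > snap.py <<'E'
import sys,cv2,json,numpy as np
from bench import bot
def snap(cam,name):
    o=bot.get_obs();im=bot.get_image(cam);cv2.imwrite(f"pics/{name}.png",im["frame"][:,:,::-1])
    json.dump({"p":list(map(float,o["tcp_pos"])),"r":list(map(float,o["tcp_rot"]))},open(f"pics/{name}.json","w"))
    print(name,round(float(o["time_s"]),2),np.round(o["tcp_pos"],4),np.round(o["tcp_rot"],4),"F",np.round(o["contact_force"],1),"gap",round(float(o["finger_gap"]),4))
if __name__=="__main__":snap(sys.argv[1],sys.argv[2])
E
cat >> h.py <<'E'
import json
from scipy.spatial.transform import Rotation as R
M=np.array([[0.0002,0.9562,0.2928,0.0738],[1,-0.0003,0.0002,-0.0005],[0.0003,0.2928,-0.9562,0.0328]])
def wcam(name):
    s=json.load(open(f"pics/{name}.json"));Rt=R.from_rotvec(s["r"]).as_matrix()
    C[name]=(304.8026,276.9955,205.6982,np.c_[Rt@M[:,:3],Rt@M[:,3]+s["p"]])
E
python3 snap.py wrist w1
```

```text
w1 1.48 [ 0.5014 -0.2324  0.3545] [-2.7994e+00 -1.4245e+00 -1.3000e-03] F [ 0.3 -0.8 -0.1] gap 0.085
```

View pics/w1.png

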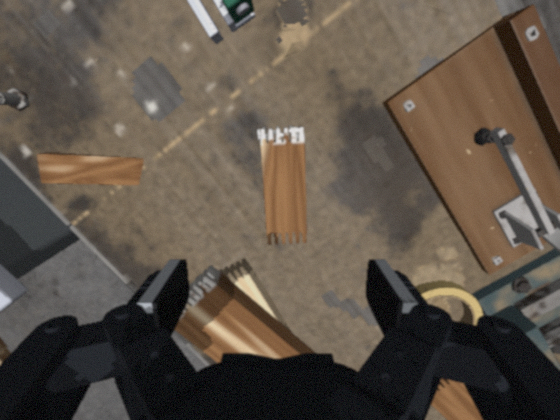

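The wrist view shows the block nearly upright: white corners about (258,129) and (305,127), bare corners about (267,243) and (307,242). I'll enlarge it.

```bash
python3 - <<'E'
import cv2
t=cv2.imread("pics/w1.png")
cv2.imwrite("pics/w1c.png",cv2.resize(t[115:255,230:340],None,fx=4,fy=4,interpolation=cv2.INTER_CUBIC))
E
```

```text
(no output)
```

View pics/w1c.png

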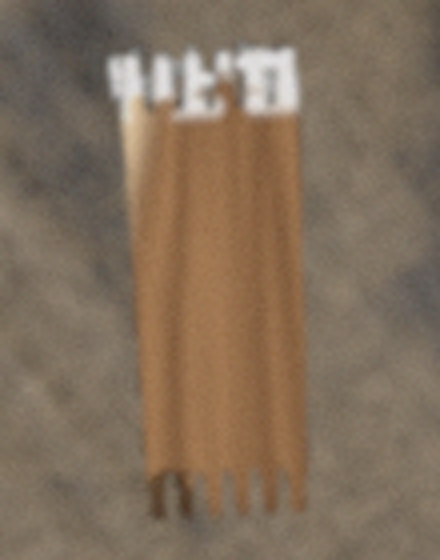

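```bash
python3 - <<'E'
from h import *
np.set_printoptions(precision=4,suppress=True)
wcam("w1")
P=[(257,128.7),(304.5,127.5),(306.7,242),(268,243.7)]
T=[(379.2,228.7),(389.5,218),(417,243),(408.7,253)]
c=[onz("w1",p,.026) for p in P];print(*c,[np.linalg.norm(c[i]-c[(i+1)%4]) for i in range(4)])
for a,b in zip(P,T):print(*tri([ray("w1",a),ray("top",b)]))
Rt=R.from_rotvec(json.load(open("pics/w1.json"))["r"]).as_matrix();p=json.load(open("pics/w1.json"))["p"]
print(Rt); print(*[Rt.T@(q-p) for q in c])
m=sum(c)/4;print(m,Rt.T@(m-p))
d=(c[0]+c[1]-c[2]-c[3]);print(np.degrees(np.arctan2(d[1],d[0])),np.degrees(np.arctan2(Rt[1,0],Rt[0,0])))
for i,j in((3,0),(2,1)):
  e=c[j]-c[i];print(np.degrees(np.arctan2(e[1],e[0])))
E
```

```text
[ 0.5207 -0.1729  0.026 ] [ 0.5575 -0.1983  0.026 ] [ 0.4931 -0.296   0.026 ] [ 0.459  -0.2736  0.026 ] [np.float64(0.0447279477158661), np.float64(0.11700739697145594), np.float64(0.040806654773107735), np.float64(0.11811033750683665)]
[ 0.518  -0.1752  0.0177] [np.float64(0.0031016861882410015), np.float64(0.003101686188240917)]
[ 0.5547 -0.2011  0.0258] [np.float64(0.003943131848491093), np.float64(0.003943131848491231)]
[ 0.4901 -0.2999  0.0116] [np.float64(0.0020250711085273185), np.float64(0.002025071108527144)]
[ 0.4554 -0.2761  0.0136] [np.float64(0.0016061037121932783), np.float64(0.0016061037121932952)]
[[ 0.5887  0.8084  0.0005]
 [ 0.8084 -0.5887  0.0009]
 [ 0.001  -0.0002 -1.    ]]
[ 0.0591 -0.0194  0.3286] [0.0602 0.0253 0.3286] [-0.0567  0.0307  0.3285] [-0.0587 -0.01    0.3285]
[ 0.5075 -0.2352  0.026 ] [0.001  0.0066 0.3285]
57.54654177539779 53.93815454963372
58.49086296865843
56.59331836052673
```

>>> jog_arm([
  [[0.1,0.7,2,0,0,-2,8.5],[0.1,0.7,5,0,0,-3.6,8.5],[0.1,0.7,8,0,0,-3.6,8.5],[0.1,0.7,11,0,0,-3.6,8.5],[0.1,0.7,13.5,0,0,-3.6,8.5],[0.1,0.7,15.5,0,0,-3.6,8.5],[0.1,0.7,16.7,0,0,-3.6,8.5],[0.1,0.7,17.4,0,0,-3.6,8.5],[0.1,0.7,17.4,0,0,-3.6,8.5],[0.1,0.7,17.4,0,0,-3.6,6],[0.1,0.7,17.4,0,0,-3.6,4],[0.1,0.7,17.4,0,0,-3.6,3],[0.1,0.7,17.4,0,0,-3.6,3],[0.1,0.7,17.4,0,0,-3.6,3],[0.1,0.7,17.4,0,0,-3.6,3],[0.1,0.7,17.4,0,0,-3.6,3]],
], squeeze=40)

```text
time_s: 2.87
tcp_pos: [0.5068, -0.2382, 0.182]
tcp_rot: [2.755, 1.505, 0.002]
contact_force: [-0.9, 0.4, 6.7]
finger_gap: 0.0426
```

```bash
python3 snap.py wrist w2
```

```text
w2 2.87 [ 0.5068 -0.2382  0.182 ] [2.7554e+00 1.5048e+00 1.7000e-03] F [-0.9  0.4  6.7] gap 0.0426
```

View pics/w2.png

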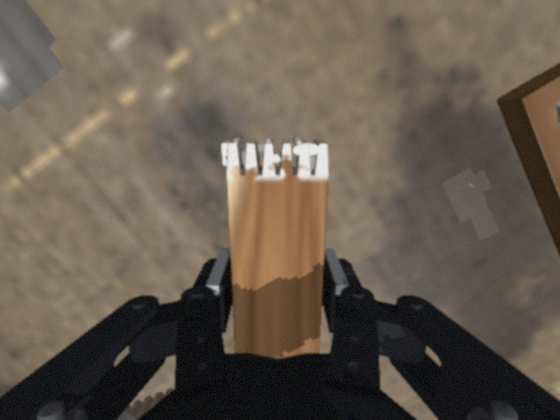

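>>> jog_arm([
  [[0,0,-1,0,0,0,3],[0,0,-3,0,0,0,3],[0,0,-6,0,0,0,3],[0,0,-9,0,0,0,3],[1.5,-1.7,-12,0,0,3,3],[4,-4.5,-14,0,0,8,3],[6.5,-7.4,-15,0,0,14,3],[9,-10.3,-15,0,0,20,3],[11.5,-13.2,-15,0,0,26,3],[14,-16,-15,0,0,32,3],[16.5,-18.9,-15,0,0,38,3],[19,-21.8,-15,0,0,44,3],[21.5,-24.7,-15,0,0,50,3],[23.5,-27,-15,0,0,55,3],[24.7,-28.4,-15,0,0,58,3],[25.2,-28.9,-15,0,0,60,3],[25.2,-28.9,-15,0,0,60,3],[25.2,-28.9,-15,0,0,60,3]],
])

```text
time_s: 4.42
tcp_pos: [0.3991, 0.1304, 0.331]
tcp_rot: [3.14, -0.071, 0.001]
contact_force: [-0.2, -0.4, -1.2]
finger_gap: 0.042
```

```bash
python3 snap.py wrist w3
```

```text
w3 4.42 [0.3991 0.1304 0.331 ] [ 3.1405e+00 -7.0900e-02  6.0000e-04] F [-0.2 -0.4 -1.2] gap 0.042
```

View pics/w3.png

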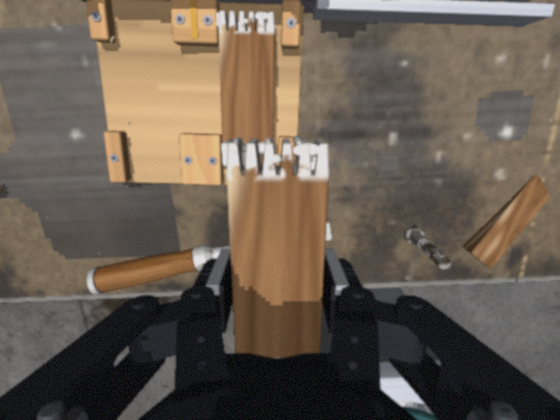

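>>> jog_arm([
  [[1.5,-2.5,0,0,0,0,3],[3.5,-5.5,0,0,0,0,3],[5,-8,0,0,0,0,3],[5.5,-10,0,0,0,0,3],[5.5,-10.5,0,0,0,0,3],[5.5,-10.5,0,0,0,0,3],[5.5,-10.5,0,0,0,0,3]],
])

```text
time_s: 5.05
tcp_pos: [0.4591, 0.2311, 0.3302]
tcp_rot: [3.139, -0.076, -0.002]
contact_force: [-0.1, -0.2, -1.5]
finger_gap: 0.0421
```

```bash
python3 snap.py wrist w4; python3 - <<'E'
import cv2
t=cv2.imread("pics/w4.png")
cv2.imwrite("pics/w4c.png",cv2.resize(t[0:220,130:460],None,fx=2.4,fy=2.4,interpolation=cv2.INTER_CUBIC))
t=cv2.imread("pics/w3.png")
cv2.imwrite("pics/w3c.png",cv2.resize(t[0:200,70:340],None,fx=2.9,fy=2.9,interpolation=cv2.INTER_CUBIC))
E
```

```text
w4 5.05 [0.4591 0.2311 0.3302] [ 3.1391e+00 -7.5800e-02 -2.1000e-03] F [-0.1 -0.2 -1.5] gap 0.0421
```

View pics/w4.png

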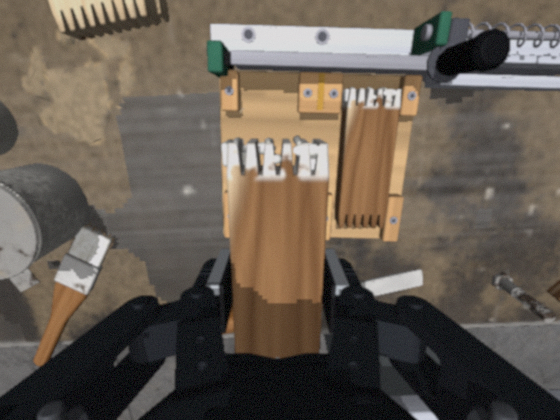

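View pics/w4c.png

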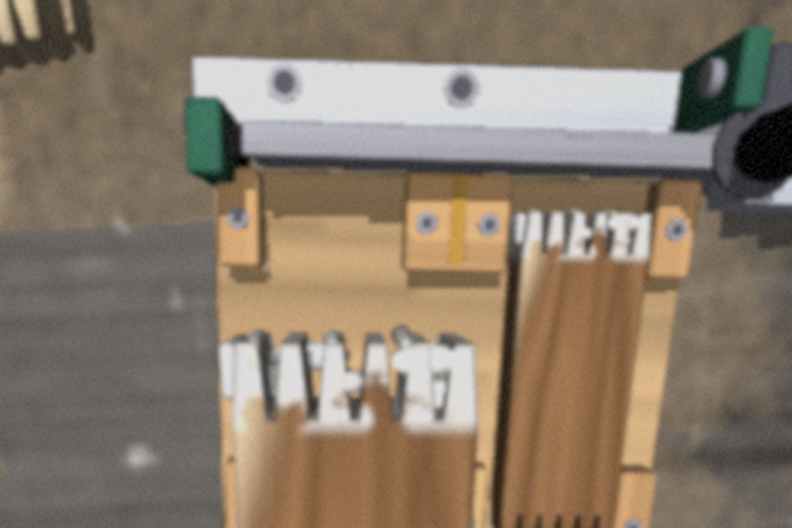

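View pics/w3c.png

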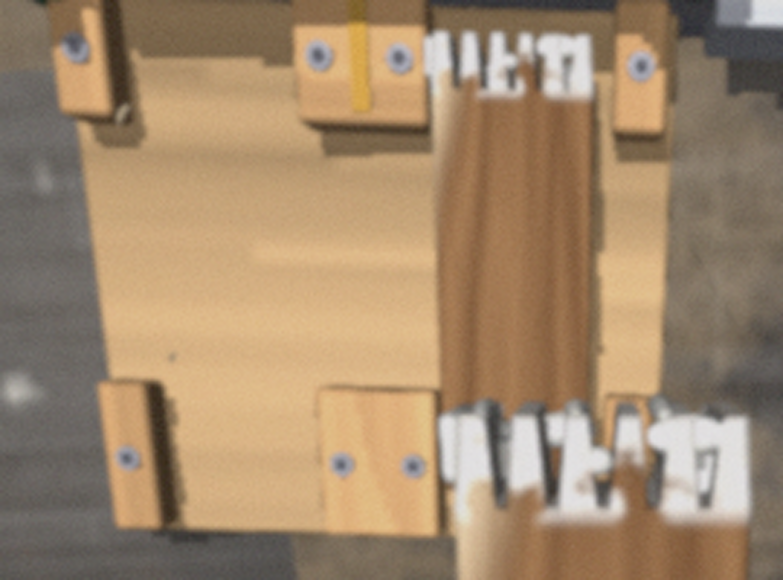

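```bash
cat > fit.py <<'E'
from h import *
from scipy.optimize import least_squares
np.set_printoptions(precision=4,suppress=True)
wcam("w3");wcam("w4")
A=lambda x,y:(70+x/2.9,y/2.9); B=lambda x,y:(130+x/2.4,y/2.4)
obs=[("w3",A(318,388),(-36,18.5)),("w3",A(436,392),(-36,-18.5)),("w3",A(297,122),(36,18.5)),("w3",A(428,127),(36,-18.5)),("w3",A(150,383),(-36,69.5)),("w3",A(110,115),(36,69.5)),("w3",A(615,133),(36,-69.5)),
("w4",B(405,270),(36,18.5)),("w4",B(500,270),(36,-18.5)),("w4",B(260,266),(36,69.5)),("w4",B(650,275),(36,-69.5))]
def W(p,q,z):
    c,s=np.cos(p[2]),np.sin(p[2]);return np.array([p[0]+c*q[0]-s*q[1],p[1]+s*q[0]+c*q[1],z])
def res(p): return np.concatenate([proj(c,W(p,np.array(q)/1e3,.026+p[3]))-uv for c,uv,q in obs])
s=least_squares(res,[.485,.195,-.05,0]);p=s.x
E
python3 - <<'E'
from fit import *
print(p,np.degrees(p[2]));print(res(p).reshape(-1,2))
def T(w):
    c,s_=np.cos(p[2]),np.sin(p[2]);d=w[:2]-p[:2];return np.array([c*d[0]+s_*d[1],-s_*d[0]+c*d[1]])*1e3
# neighbour top face white corners
n3=[A(428,33),A(592,36)];n4=[B(517,213),B(650,211)]
for a,b in zip(n3,n4):
    q,e=tri([ray("w3",a),ray("w4",b)]);print("nb tri",q,T(q),e, "z38:",T(onz("w3",a,.038+p[3])),T(onz("w4",b,.038+p[3])))
# neighbour bare end in w4 full ~ (338,226),(381,228)
print("nb bare",T(onz("w4",(338,228),.038)),T(onz("w4",(382,228),.038)))
# gate near face bottom line / mark
print("mark",T(onz("w3",A(360,108),.026)),T(onz("w4",B(459,262),.026)),T(onz("w4",B(459,180),.026)))
for n in("w3","w4"):
  print("held block in tool frame")
  s0=json.load(open(f"pics/{n}.json"));Rt=R.from_rotvec(s0["r"]).as_matrix();
  print("tool yaw",np.degrees(np.arctan2(Rt[1,0],Rt[0,0])), Rt[:,2])
for uv in[(222,147),(329,146),(226,175),(327,178)]:
  print(uv,[ (Rt.T@(onz("w4",uv,s0["p"][2]-d)-s0["p"])) for d in(.155,.158)])
E
python3 - <<'E'
import cv2
t=cv2.imread("pics/w2.png")
cv2.imwrite("pics/w2c.png",cv2.resize(t[125:365,190:370],None,fx=3.3,fy=2.5,interpolation=cv2.INTER_CUBIC))
E
```

```text
[ 0.494   0.1938 -0.0688 -0.0028] -3.9416070831776975
[[-0.968  -0.6224]
 [ 0.452  -0.9731]
 [ 0.0139 -0.0084]
 [ 0.5419 -0.5208]
 [-1.2138 -0.3194]
 [ 1.3465  0.7309]
 [-1.1052 -0.9237]
 [-0.8706  0.2975]
 [ 2.4843  1.2298]
 [ 0.2146  0.676 ]
 [-0.9763  0.4283]]
nb tri [0.5488 0.1703 0.0297] [ 56.291  -19.6808] [np.float64(0.000655136595183734), np.float64(0.0006551365951836262)] z38: [ 55.3777 -20.9421] [ 55.3081 -18.197 ]
nb tri [0.5463 0.1263 0.0322] [ 56.8369 -63.7315] [np.float64(0.0002998450142760532), np.float64(0.0002998450142760096)] z38: [ 55.7116 -63.6479] [ 56.8625 -62.7194]
nb bare [-63.5317 -21.1593] [-62.7208 -61.2451]
mark [39.3548  0.0227] [39.36  -1.032] [66.1342  0.6686]
held block in tool frame
tool yaw -2.5874901252173514 [ 0.0004 -0.0003 -1.    ]
held block in tool frame
tool yaw -2.765434146263713 [-0.0014 -0.0015 -1.    ]
(222, 147) [array([ 0.0607, -0.0223,  0.1549]), array([ 0.0604, -0.0228,  0.1579])]
(329, 146) [array([0.0611, 0.02  , 0.155 ]), array([0.0608, 0.0205, 0.158 ])]
(226, 175) [array([ 0.0495, -0.0213,  0.1549]), array([ 0.0489, -0.0218,  0.1579])]
(327, 178) [array([0.0482, 0.0199, 0.155 ]), array([0.0476, 0.0204, 0.158 ])]
```

View pics/w2c.png

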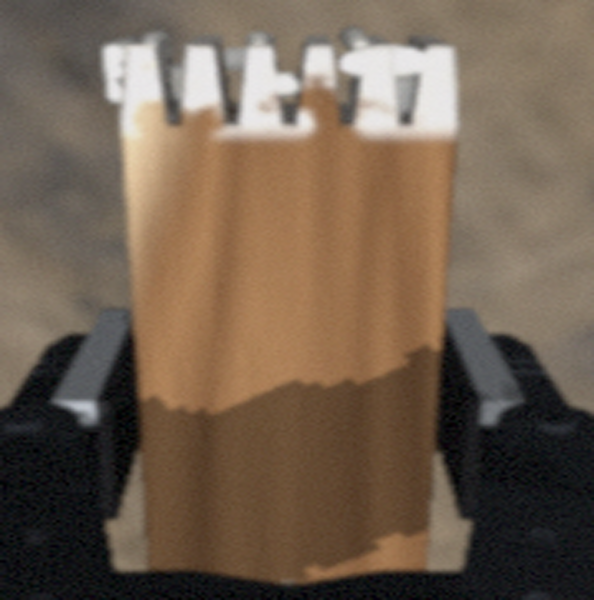

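>>> jog_arm([
  [[1,-0.3,0,0,0,0.5,3],[2.5,-0.6,1,0,0,1.2,3],[3.5,-0.8,3,0,0,1.2,3],[3.9,-0.8,6,0,0,1.2,3],[3.9,-0.8,8,0,0,1.2,3],[3.9,-0.8,9,0,0,1.2,3],[3.9,-0.8,9,0,0,1.2,3],[3.9,-0.8,9,0,0,1.2,3],[3.9,-0.8,9,0,0,1.2,3]],
])

```text
time_s: 5.85
tcp_pos: [0.4992, 0.2389, 0.242]
tcp_rot: [-3.139, 0.108, -0.003]
contact_force: [-0.2, -0.5, -0.3]
finger_gap: 0.0421
```

```bash
python3 snap.py wrist w5;python3 snap.py top t5;python3 snap.py side s5; python3 - <<'E'
import cv2
t=cv2.imread("pics/w5.png")
cv2.imwrite("pics/w5c.png",cv2.resize(t[0:260,130:430],None,fx=2.5,fy=2.3,interpolation=cv2.INTER_CUBIC))
t=cv2.imread("pics/s5.png")
cv2.imwrite("pics/s5c.png",cv2.resize(t[130:270,220:380],None,fx=4,fy=4,interpolation=cv2.INTER_CUBIC))
E
```

```text
w5 5.85 [0.4992 0.2389 0.242 ] [-3.1387  0.1077 -0.0033] F [-0.2 -0.5 -0.3] gap 0.0421
t5 5.9 [0.4992 0.239  0.2422] [-3.1385  0.1076 -0.0039] F [-0.9  1.2 -1.2] gap 0.0421
s5 5.95 [0.4991 0.239  0.2422] [-3.1386  0.1075 -0.0039] F [ 0.2 -0.2 -1.2] gap 0.0422
```

View pics/w5c.png

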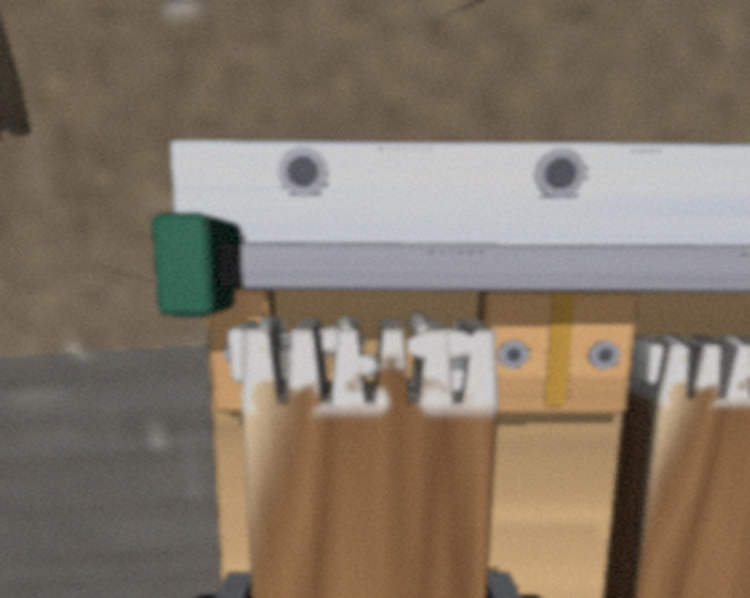

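View pics/s5c.png

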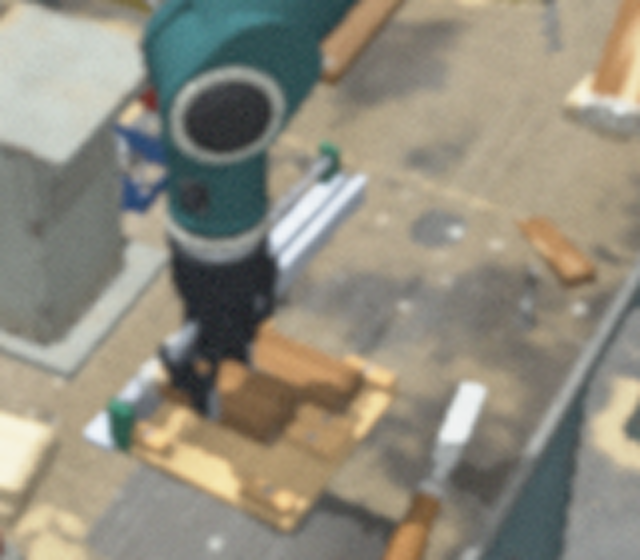

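```bash
python3 - <<'E'
from fit import *
wcam("w5")
D=lambda x,y:(130+x/2.5,y/2.3)
s0=json.load(open("pics/w5.json"));Rt=R.from_rotvec(s0["r"]).as_matrix();P=np.array(s0["p"])
for n,uv,z in[("mark near(39,0)",D(556,405),.026),("midR(36,-18.5)",D(630,411),.026),("screwL",D(513,354),.026),("rail left outer near",D(214,411),.026),("gate top near edge x71.5",D(560,290),.05),
 ("nbr L corner",D(637,340),.038)]:
  print(n,Rt.T@(onz("w5",uv,z)-P))
for n,uv in[("bl L",D(231,335)),("bl R",D(495,332)),("bl L low",D(250,410)),("bl R low",D(496,412))]:
  print(n,Rt.T@(onz("w5",uv,P[2]-.156)-P))
c,s_=np.cos(p[2]),np.sin(p[2]);d=P[:2]-p[:2];print("TCP tray",c*d[0]+s_*d[1],-s_*d[0]+c*d[1])
for q in[(.036,.0185),(.036,-.0185),(.036,.0695)]: print(q,proj("w5",W(p,q,.0232)))
E
```

```text
mark near(39,0) [0.0366 0.0455 0.216 ]
midR(36,-18.5) [0.035  0.0637 0.216 ]
screwL [0.0501 0.0342 0.2161]
rail left outer near [ 0.035  -0.0381  0.2161]
gate top near edge x71.5 [0.0672 0.0384 0.1921]
nbr L corner [0.055  0.0593 0.204 ]
bl L [ 0.0611 -0.0223  0.1561]
bl R [0.0616 0.0198 0.1561]
bl L low [ 0.0478 -0.0199  0.1561]
bl R low [0.0475 0.0206 0.1561]
TCP tray 0.0020900860359256575 0.0453836469047053
(0.036, 0.0185) [321.4616 180.1656]
(0.036, -0.0185) [380.9363 180.2077]
(0.036, 0.0695) [239.5276 180.1077]
```

>>> jog_arm([
  [[-0.2,0.1,0,0,0,0,3],[-0.35,0.18,0.5,0,0,0,3],[-0.35,0.18,1.5,0,0,0,3],[-0.35,0.18,2.5,0,0,0,3],[-0.35,0.18,3.2,0,0,0,3],[-0.35,0.18,3.7,0,0,0,3],[-0.35,0.18,4.1,0,0,0,3],[-0.35,0.18,4.4,0,0,0,3],[-0.35,0.18,4.4,0,0,0,3]],
])

```text
time_s: 6.75
tcp_pos: [0.4947, 0.2371, 0.1959]
tcp_rot: [3.139, -0.107, -0.002]
contact_force: [0.2, -0.1, -1.9]
finger_gap: 0.0421
```

```bash
python3 snap.py wrist w6; python3 - <<'E'
import cv2
t=cv2.imread("pics/w6.png")
cv2.imwrite("pics/w6c.png",cv2.resize(t[0:260,130:430],None,fx=2.5,fy=2.3,interpolation=cv2.INTER_CUBIC))
E
```

```text
w6 6.75 [0.4947 0.2371 0.1959] [ 3.1392e+00 -1.0710e-01 -1.7000e-03] F [ 0.2 -0.1 -1.9] gap 0.0421
```

View pics/w6c.png

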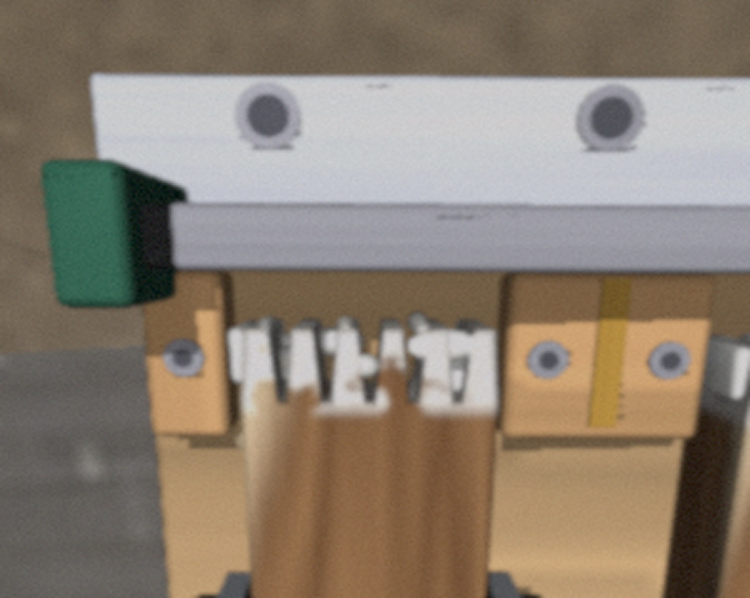

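>>> jog_arm([
  [[0,0.05,0.1,0,0,0,3],[0,0.05,0.2,0,0,0,3],[0,0.05,0.3,0,0,0,3],[0,0.05,0.3,0,0,0,3]],
])

```text
time_s: 7.13
tcp_pos: [0.4951, 0.2367, 0.1941]
tcp_rot: [-3.14, 0.107, -0.001]
contact_force: [0.7, -0.5, 2.0]
finger_gap: 0.0418
```

>>> jog_arm([
  [[0,0,0,0,0,0,4.5],[0,0,0,0,0,0,5],[0,0,0,0,0,0,5.5],[0,0,0,0,0,0,5.8],[0,0,0,0,0,0,5.8],[0,0,0,0,0,0,5.8],[0,0,-0.5,0,0,0,5.8],[0,0,-1.5,0,0,0,5.8],[0,0,-3,0,0,0,5.8],[0,0,-5.5,0,0,0,5.8],[0,0,-8,0,0,0,5.8],[-1,0,-11,0,0,0,5.8],[-2,0,-13,0,0,0,5.8],[-2,0,-14,0,0,0,5.8],[-2,0,-14,0,0,0,5.8],[-2,0,-14,0,0,0,5.8]],
])

```text
time_s: 8.47
tcp_pos: [0.4753, 0.2378, 0.334]
tcp_rot: [-3.14, 0.108, -0.002]
contact_force: [-0.8, -0.4, 0.1]
finger_gap: 0.0578
```

```bash
python3 snap.py wrist w7; python3 snap.py side s7
```

```text
w7 8.47 [0.4753 0.2378 0.334 ] [-3.1396e+00  1.0800e-01 -2.0000e-03] F [-0.8 -0.4  0.1] gap 0.0578
s7 8.52 [0.4752 0.2376 0.333 ] [ 3.1391e+00 -1.0830e-01 -8.0000e-04] F [-0.1 -0.  -0.2] gap 0.0581
```

View pics/w7.png

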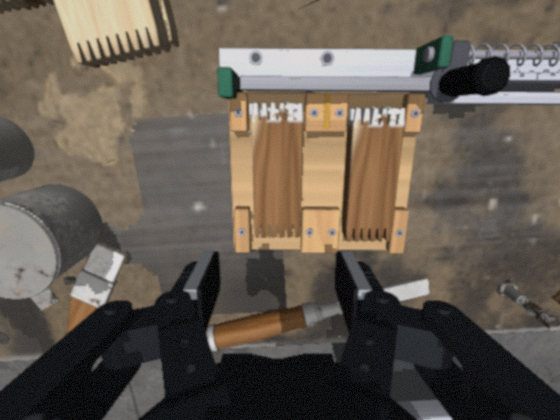

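```bash
python3 - <<'E'
from fit import *
import cv2
wcam("w7")
for n in("w4","w7"):
    t=cv2.imread(f"pics/{n}.png");c=t[0:130,410:550];cv2.imwrite(f"pics/{n}k.png",cv2.resize(c,None,fx=4,fy=4,interpolation=cv2.INTER_CUBIC))
c,s_=np.cos(p[2]),np.sin(p[2])
def T(w):
    d=w[:2]-p[:2];return np.array([c*d[0]+s_*d[1],-s_*d[0]+c*d[1]])
for n,uv in[("w4",(490,50)),("w7",(492,76))]:
    q=onz(n,uv,.104);print(n,q,T(q))
print(T(np.array([.5641,.0993])))
E
```

```text
w4 [0.5608 0.104  0.104 ] [ 0.0728 -0.0849]
w7 [0.5612 0.1034 0.104 ] [ 0.0733 -0.0855]
[ 0.0765 -0.0894]
```

View pics/w7k.png

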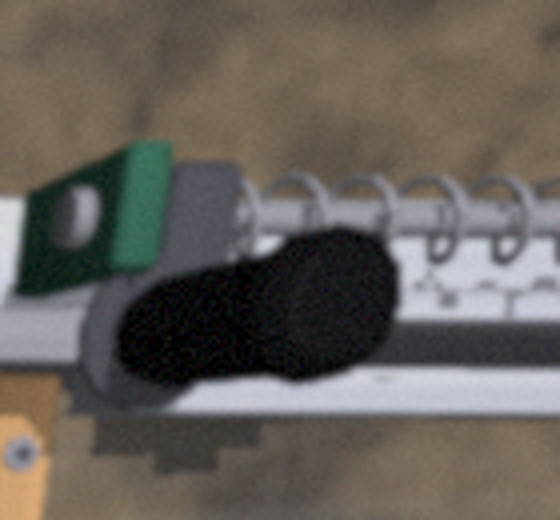

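```bash
python3 - <<'E'
from fit import *
print(onz("top",(310,172),0.0),onz("top",(308,150),.2))
print(tri([ray("top",(309,152)),ray("side",(261,145))]))
import cv2
t=cv2.imread("pics/top0.png");cv2.imwrite("pics/tpress.png",cv2.resize(t[60:220,200:360],None,fx=4,fy=3.7,interpolation=cv2.INTER_CUBIC))
E
```

```text
[0.6697 0.0549 0.    ] [0.6717 0.0755 0.2   ]
(array([0.6489, 0.0713, 0.234 ]), [np.float64(0.005649354679365976), np.float64(0.005649354679366257)])
```

View pics/tpress.png

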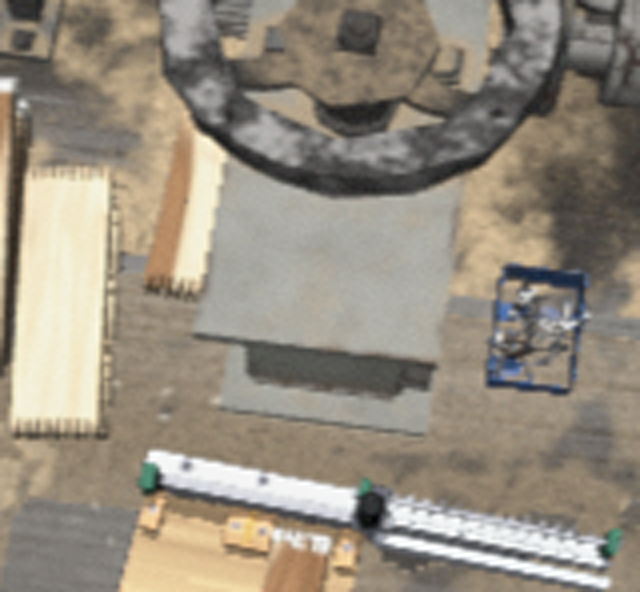

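View pics/s7.png

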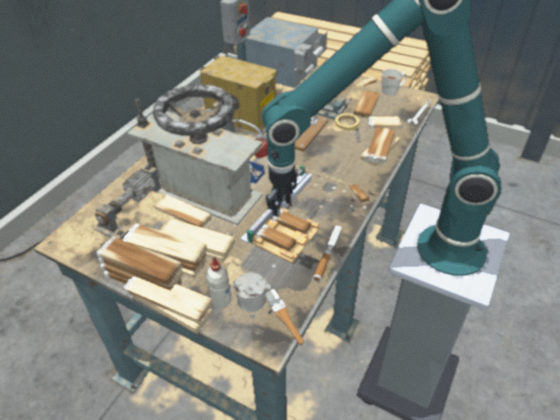

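```bash
python3 - <<'E'
from bench import bot
import numpy as np
print(np.round(bot.get_obs()["joint_pos"],3))
E
```

```text
[-0.241  0.39  -0.348  1.938  0.175  0.844 -2.322]
```

>>> jog_arm([
  [[0,0.5,-1,0,0,-7,5.8],[0,1.5,-1,0,0,-14,5.8],[0.5,2.5,-1,0,0,-21,5.8],[1,3.5,-1,0,0,-28,5.8],[1.5,4.5,-1,0,0,-35,5.8],[2,5.5,-1,0,0,-42,5.8],[2.5,6.5,-1,0,0,-49,5.8],[3,7.5,-1,0,0,-56,5.8],[3.5,8.5,-1,0,0,-63,5.8],[4,9.5,-1,0,0,-70,5.8],[4.5,10.5,-1,0,0,-77,5.8],[5,11.5,-1,0,0,-84,5.8],[5.5,12.5,-1,0,0,-91,5.8],[6,12.9,-1,0,0,-98,5.8],[6.5,12.9,-1,0,0,-105,5.8],[7,12.9,-1,0,0,-112,5.8],[7.5,12.9,-1,0,0,-119,5.8],[8,12.9,-1,0,0,-126,5.8],[8,12.9,-1,0,0,-126,5.8]],
])

```text
time_s: 10.15
tcp_pos: [0.5467, 0.1031, 0.3418]
tcp_rot: [-1.517, -2.747, 0.0]
contact_force: [0.1, -0.0, -0.4]
finger_gap: 0.0579
```

>>> jog_arm([
  [[0,0,0,0,0,-7,5.8],[0,0,0,0,0,-14,5.8],[0,0,0,0,0,-21,5.8],[0,0,0,0,0,-28,5.8],[0,0,0,0,0,-35,5.8],[0,0,0,0,0,-42,5.8],[0,0,0,0,0,-49,5.8],[0,0,0,0,0,-54,5.8],[0,0,0,0,0,-54,5.8],[0,0,0,0,0,-54,5.8]],
])

```text
time_s: 10.98
tcp_pos: [0.5458, 0.1037, 0.3426]
tcp_rot: [-0.115, -3.137, -0.001]
contact_force: [0.2, -0.2, 0.4]
finger_gap: 0.0584
```

```bash
python3 snap.py wrist w8
```

```text
w8 10.98 [0.5458 0.1037 0.3426] [-1.1490e-01 -3.1374e+00 -7.0000e-04] F [ 0.2 -0.2  0.4] gap 0.0584
```

View pics/w8.png

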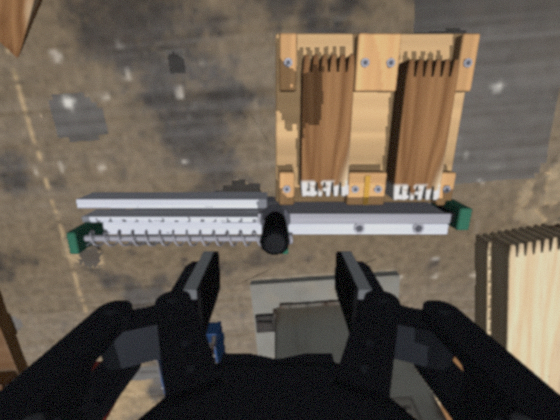

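```bash
python3 - <<'E'
from h import *
import cv2
np.set_printoptions(precision=4,suppress=True)
t=cv2.imread("pics/w8.png");cv2.imwrite("pics/w8k.png",cv2.resize(t[170:270,220:330],None,fx=6,fy=6,interpolation=cv2.INTER_CUBIC))
wcam("w8");wcam("w7");wcam("w4")
s0=json.load(open("pics/w8.json"));Rt=R.from_rotvec(s0["r"]).as_matrix();P=np.array(s0["p"])
q=onz("w8",(273,238),.104);print(q,Rt.T@(q-P))
r,e=tri([ray("w8",(273,238)),ray("w7",(493.7,75.7)),ray("top",(292.8,194.4)),ray("side",(279.2,187.6))]);print(r,e,Rt.T@(r-P));print(Rt)
E
```

```text
[0.5589 0.0993 0.104 ] [-0.0139 -0.0035  0.2386]
[0.5625 0.0996 0.1032] [np.float64(0.003085518981626626), np.float64(0.002204813836353716), np.float64(0.002795879332275647), np.float64(0.002287372049241133)] [-0.0175 -0.0029  0.2394]
[[-0.9973  0.0732 -0.0021]
 [ 0.0732  0.9973  0.0005]
 [ 0.0021  0.0004 -1.    ]]
```

View pics/w8k.png

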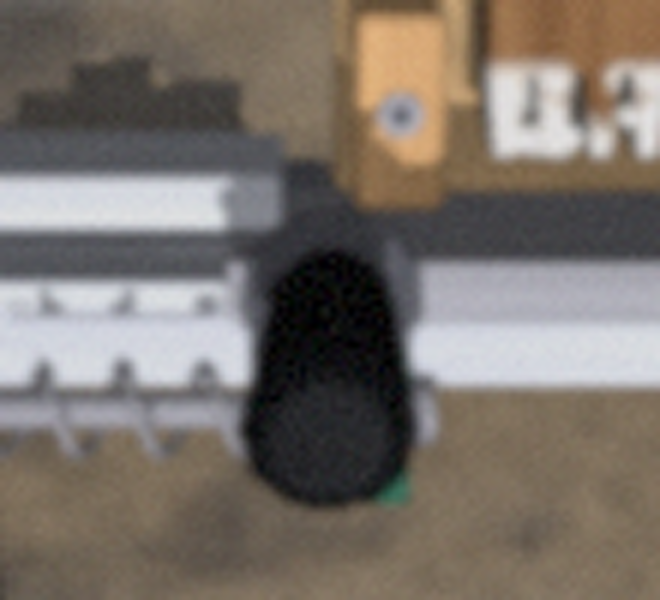

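>>> jog_arm([
  [[-0.8,-0.1,1,0,0,0,5.8],[-1.65,-0.2,3,0,0,0,5.8],[-1.65,-0.2,5.5,0,0,0,5.8],[-1.65,-0.2,7.5,0,0,0,5.8],[-1.65,-0.2,9,0,0,0,5.8],[-1.65,-0.2,9.8,0,0,0,5.8],[-1.65,-0.2,10.3,0,0,0,5.8],[-1.65,-0.2,10.3,0,0,0,5.8]],
])

```text
time_s: 11.7
tcp_pos: [0.5623, 0.1009, 0.2399]
tcp_rot: [-0.108, -3.139, 0.0]
contact_force: [0.1, -0.7, -0.5]
finger_gap: 0.0579
```

```bash
python3 snap.py wrist w9
```

```text
w9 11.7 [0.5623 0.1009 0.2399] [-1.0760e-01 -3.1388e+00  1.0000e-04] F [ 0.1 -0.7 -0.5] gap 0.0579
```

View pics/w9.png

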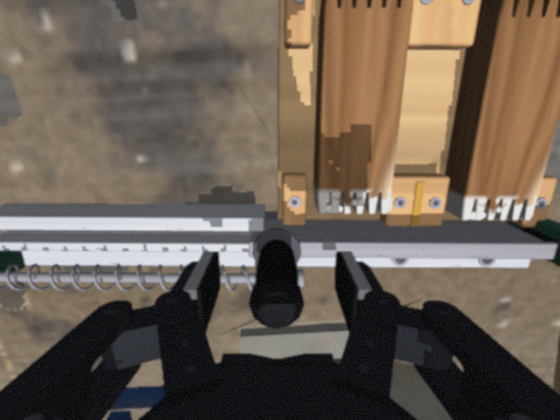

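The knob stands centred between the pads at (276,300). The gate is still shut, and both blocks lie in their lanes. Closing on it now.

>>> jog_arm([
  [[0,0,0,0,0,0,4],[0,0,0,0,0,0,3],[0,0,0,0,0,0,2.2],[0,0,0,0,0,0,1.5],[0,0,0,0,0,0,1],[0,0,0,0,0,0,1],[0,0,0,0,0,0,1],[0,0,0,0,0,0,1],[0,0,0,0,0,0,1]],
], squeeze=80)

```text
time_s: 12.5
tcp_pos: [0.5626, 0.1006, 0.2417]
tcp_rot: [0.108, 3.138, -0.001]
contact_force: [-1.2, -2.1, 6.5]
finger_gap: 0.0198
```

```bash
python3 snap.py wrist w10
```

```text
w10 12.5 [0.5626 0.1006 0.2417] [ 1.0790e-01  3.1383e+00 -1.2000e-03] F [-1.2 -2.1  6.5] gap 0.0198
```

View pics/w10.png

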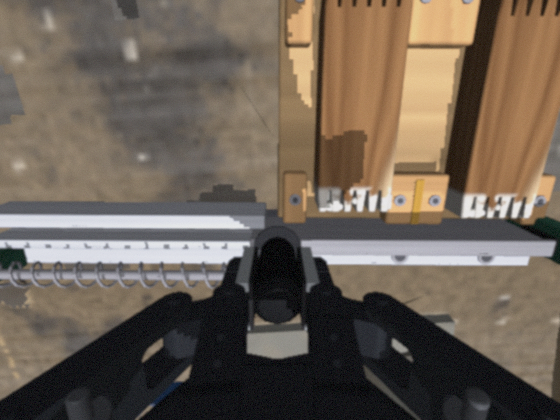

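>>> jog_arm([
  [[0,-0.3,0,0,0,0,1],[0,-0.8,0,0,0,0,1],[0,-1.5,0,0,0,0,1],[0,-2.2,0,0,0,0,1],[0,-2.9,0,0,0,0,1],[0,-3.6,0,0,0,0,1],[0,-4.3,0,0,0,0,1],[0,-5,0,0,0,0,1],[0,-5.6,0,0,0,0,1],[0,-6.2,0,0,0,0,1],[0,-6.7,0,0,0,0,1],[0,-7,0,0,0,0,1],[0,-7.2,0,0,0,0,1],[0,-7.2,0,0,0,0,1],[0,-7.2,0,0,0,0,1],[0,-7.2,0,0,0,0,1]],
])

```text
time_s: 13.88
tcp_pos: [0.5574, 0.0316, 0.2417]
tcp_rot: [0.104, 3.138, 0.008]
contact_force: [0.5, 9.5, 4.8]
finger_gap: 0.0197
```

```bash
python3 snap.py wrist w11; python3 snap.py top t11; python3 - <<'E'
import cv2
t=cv2.imread("pics/w11.png");cv2.imwrite("pics/w11k.png",cv2.resize(t[120:280,260:560],None,fx=2.6,fy=2.6,interpolation=cv2.INTER_CUBIC))
t=cv2.imread("pics/t11.png");cv2.imwrite("pics/t11k.png",cv2.resize(t[170:260,220:360],None,fx=5.5,fy=5.5,interpolation=cv2.INTER_CUBIC))
E
```

```text
w11 13.88 [0.5574 0.0316 0.2417] [0.1038 3.1377 0.0084] F [0.5 9.5 4.8] gap 0.0197
t11 13.93 [0.5574 0.0316 0.2417] [0.1037 3.1378 0.0085] F [-0.9  8.7  4.8] gap 0.0198
```

View pics/w11.png

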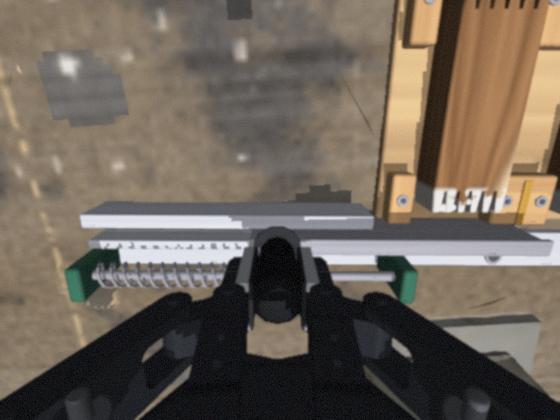

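View pics/w11k.png

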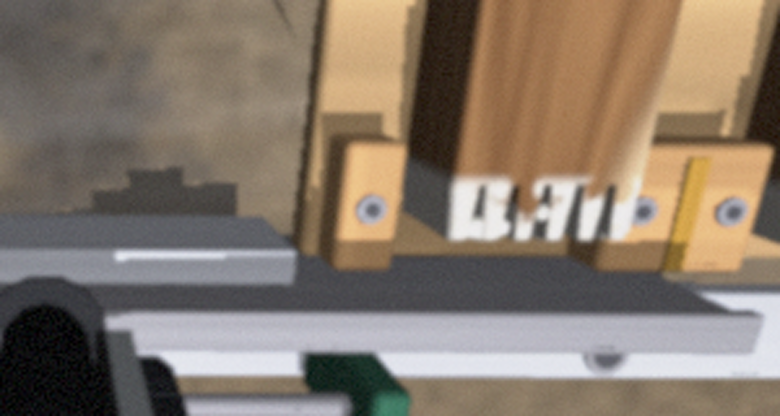

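View pics/t11k.png

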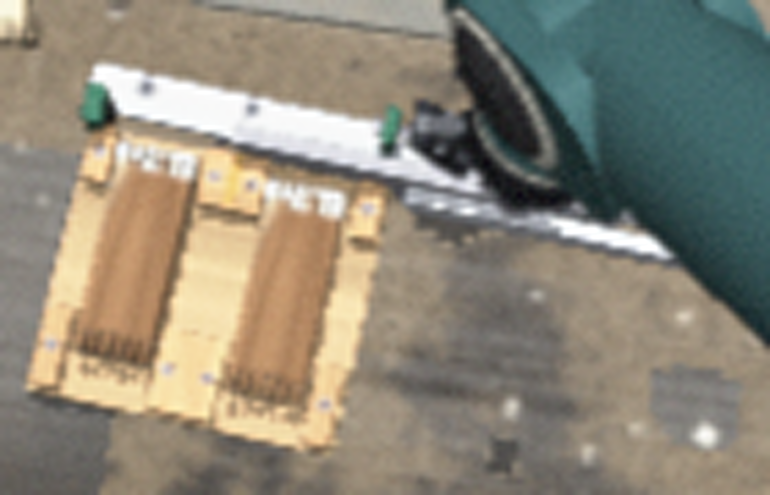

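```bash
python3 - <<'E'
from fit import *
wcam("w11");wcam("w10")
s0=json.load(open("pics/w11.json"));Rt=R.from_rotvec(s0["r"]).as_matrix();P=np.array(s0["p"])
K=lambda x,y:(260+x/2.6,120+y/2.6)
c,s_=np.cos(p[2]),np.sin(p[2])
def T(w):
    d=w[:2]-p[:2];return np.array([c*d[0]+s_*d[1],-s_*d[0]+c*d[1]])*1e3
for n,uv,z in[("edge top near",K(763,315),.05),("edge top far",K(755,352),.05),("edge bottom near",K(698,290),.015),("mark far",K(677,270),.026),("mark near",K(697,158),.026),("midrail R",K(652,160),.026),("midrail L",K(770,150),.026)]:
    q=onz("w11",uv,z);print(n,q,T(q))
print(T(P))
E
```

```text
edge top near [0.5643 0.189  0.05  ] [70.4993  0.1173]
edge top far [0.5732 0.1891 0.05  ] [79.408   0.7529]
edge bottom near [0.5736 0.2041 0.015 ] [78.7456 15.7889]
mark far [0.5628 0.1884 0.026 ] [69.012  -0.5969]
mark near [0.5345 0.1884 0.026 ] [40.7889 -2.601 ]
midrail R [0.5343 0.1778 0.026 ] [ 41.2902 -13.1706]
midrail L [0.5337 0.2053 0.026 ] [38.8341 14.211 ]
[  74.4058 -157.4598]
```

>>> jog_arm([
  [[0,-0.15,0,0,0,0,1],[0,-0.28,0,0,0,0,1],[0,-0.28,0,0,0,0,1],[0,-0.28,0,0,0,0,1],[0,-0.28,0,0,0,0,1]],
])

```text
time_s: 14.4
tcp_pos: [0.5572, 0.0289, 0.2417]
tcp_rot: [0.103, 3.138, 0.009]
contact_force: [0.1, 9.1, 4.7]
finger_gap: 0.0196
```

```bash
python3 snap.py wrist w12; python3 snap.py side s12; python3 - <<'E'
import cv2
t=cv2.imread("pics/w12.png");cv2.imwrite("pics/w12k.png",cv2.resize(t[150:280,400:560],None,fx=4.6,fy=4.6,interpolation=cv2.INTER_CUBIC))
t=cv2.imread("pics/s12.png");cv2.imwrite("pics/s12k.png",cv2.resize(t[160:270,220:360],None,fx=5,fy=5,interpolation=cv2.INTER_CUBIC))
E
```

```text
w12 14.4 [0.5572 0.0289 0.2417] [0.1035 3.1377 0.0086] F [0.1 9.1 4.7] gap 0.0196
s12 14.45 [0.5572 0.0289 0.2417] [0.1035 3.1377 0.0087] F [0.4 9.  5.2] gap 0.0198
```

View pics/w12k.png

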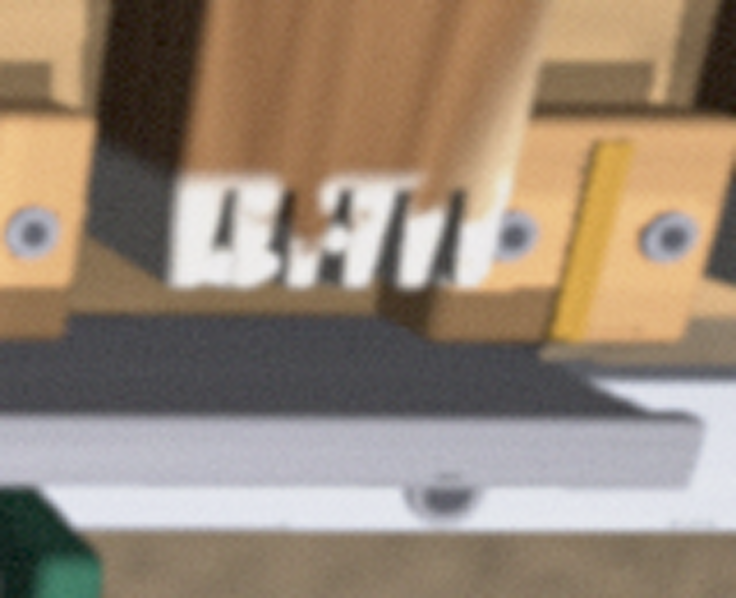

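View pics/s12k.png

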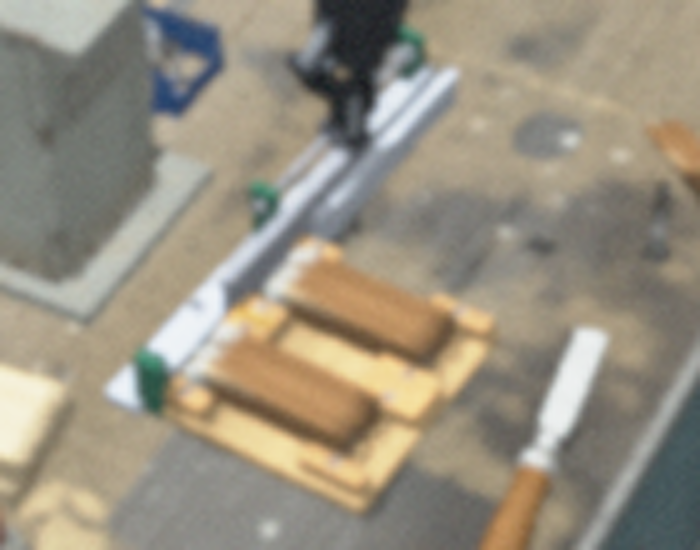

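```bash
python3 - <<'E'
from fit import *
wcam("w12")
K=lambda x,y:(400+x/4.6,150+y/4.6)
c,s_=np.cos(p[2]),np.sin(p[2])
def T(w):
    d=w[:2]-p[:2];return np.array([c*d[0]+s_*d[1],-s_*d[0]+c*d[1]])*1e3
for n,uv,z in[("edge top near",K(702,417),.05),("edge top far",K(690,485),.05),("mark far",K(567,340),.026),("mark near",K(613,142),.026)]:
    q=onz("w12",uv,z);print(n,T(q))
K=lambda x,y:(220+x/5,160+y/5)
for n,uv,z in[("edge top",K(226,287),.05),("edge top",K(193,310),.05),("mark",K(250,315),.026)]: print(n,T(onz("side",uv,z)))
E
```

```text
edge top near [70.1705 -3.0545]
edge top far [79.4217 -2.0607]
mark far [69.0341 -1.3327]
mark near [40.8199 -1.9914]
edge top [70.4289  4.5782]
edge top [76.9228 33.0182]
mark [56.6119 -1.5046]
```

```bash
python3 - <<'E'
from fit import *
import cv2
t=cv2.imread("pics/s12.png");c=cv2.resize(t[200:240,240:300],None,fx=12,fy=12,interpolation=cv2.INTER_CUBIC)
for y,col in((0,(0,0,255)),(.005,(0,255,0)),(-.005,(255,0,0))):
  for q,z in(((.0715,y),.05),((.0795,y),.05),((.0715,y),.015)):
    u=proj("side",W(p,q,z));print(y,q,z,u);cv2.circle(c,(int((u[0]-240+.5)*12),int((u[1]-200+.5)*12)),3,col,-1)
for x in(.039,.068):
    u=proj("side",W(p,(x,0),.026));cv2.circle(c,(int((u[0]-240+.5)*12),int((u[1]-200+.5)*12)),3,(255,0,255),-1)
cv2.imwrite("pics/s12z.png",c)
E
```

```text
0 (0.0715, 0) 0.05 [265.7177 216.4263]
0 (0.0795, 0) 0.05 [263.6794 215.5089]
0 (0.0715, 0) 0.015 [266.094  223.8871]
0.005 (0.0715, 0.005) 0.05 [264.8608 217.3574]
0.005 (0.0795, 0.005) 0.05 [262.8203 216.4365]
0.005 (0.0715, 0.005) 0.015 [265.2502 224.8184]
-0.005 (0.0715, -0.005) 0.05 [266.5715 215.4986]
-0.005 (0.0795, -0.005) 0.05 [264.5353 214.5847]
-0.005 (0.0715, -0.005) 0.015 [266.9346 222.9591]
```

View pics/s12z.png

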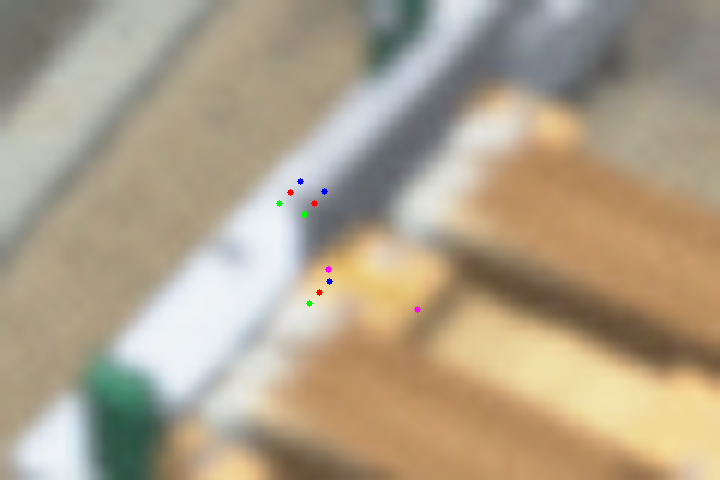

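```bash
python3 - <<'E'
from bench import bot
import numpy as np
o=bot.get_obs();print(o["time_s"],np.round(o["tcp_pos"],4),np.round(o["contact_force"],1),o["finger_gap"],np.abs(o["dq"]).max())
print(bot.job_done())
E
```

```text
14.5 [0.5572 0.0289 0.2417] [0.2 9.7 4. ] 0.019745830949909282 0.002198898058517739
the job is handed in; nothing more can be done
None
```

The block is in the empty lane and the gate is held at about half travel. I handed the job in at 14.5 s with the gripper still holding the knob.

- **Block:** it lies flat in the left lane, white end towards the gate. I let go of it with the gate still shut. By my measurements its end is about 9–11 mm from the gate, and the neighbour's about 13–15 mm. The neighbour block and the other things I could see looked undisturbed.
- **Gate:** I gripped the knob (opening 19.8 mm, 80 N squeeze) and slid it about 71–72 mm by the arm's own displacement. The arm was still at hand-in, with about 9–10 N of spring push on it.
- **Checks that disagreed:** the wrist camera put the gate edge about 1 mm past the brass mark, towards the open side. The coarser side view put it roughly 2 mm short, towards the shut side. Both are within the cameras' roughly 2 mm calibration, and well inside the 54–90 mm range in which only the new block's lane is open.

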